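# Level the sprung safe shelf under load

## Task

This sprung shelf carries a room safe and has to stand level when it is weighed down. Lay the spirit level flat on the bare part of the shelf, along the shelf's long side, and let go of it; then push the shelf's black knob down until the foot below it stands firmly on the shim, and turn the knob while pushing until the bubble sits between the two lines. Finish while still holding the knob pressed down with the bubble centred, and leave the other things on the counter where they lie.

Things in the scene. Friction and masses are not known exactly. Their poses are not given: they have to be found in the camera images.
- level: Loose aluminium spirit level, a bar 180 mm long (its x), 24 wide (y), 36 high (z), 0.2 kg, black end caps; starts lying upright on the counter. Origin: centre of its underside. On top, centred, is a green vial with a pale bubble 14 mm long and two black lines 23 mm apart. It may lie either way round on the shelf.
- bubble (a joint): Position of the bubble's centre along the level's own x axis, in m: 0 is centred between the lines, stops at +-0.020. The bubble runs to the higher end: 1.5 mm of travel for each 0.001 rad that the level's +x end is higher than its -x end. It settles within about 1.5 s.
- shelf_top (a point): Point on the top face of the white shelf board, midway across, where the level's middle is to come; 110 mm from the hinge line, 180 mm from the knob's axis. x across the board (160 mm wide), y along it towards the knob, z square to it. The board is 340 mm long, 10 thick, reaching from 120 mm behind this point to 220 mm beyond it along y.
- stand: Fixed grey stand, 170 by 350 by 12 mm, under the shelf. Origin: centre of its underside; y towards the knob. The shelf's far end from the knob is hinged on it, 55 mm up; springs push the knob end up to a stop 0.035 rad above level. About 6 N down at the knob holds it level (10 mm lower); pushed on, it stops dead when the foot meets the shim.
- knob: Black knob on the shelf's free end: disc 68 mm across, 8 thick, with an upright grip bar 58 long (knob's x), 14 thick (y), 32 high. Origin: on the axis, disc underside, 4 mm above the board. Clockwise from above screws the foot down 2.5 mm per rad, raising the pressed shelf end. Needs 0.12 N m, stays where left, over 1.8 rad of travel each way. Fingers on the bar can push on the disc.
- knob_grip (a point): Point on the knob's axis, 19 mm above the disc's upper face, 13 mm below the bar's top: the middle of a grasp from above. The turn needed is 0.5 to 1.4 rad, clockwise or not; only the bubble shows which, while the knob is pressed.
- foot: Steel foot spindle 10 mm across below the knob, moving with the shelf. Origin: its lower tip, on the knob's axis, 290 mm from the shelf's hinge line.
- shim: Stepped aluminium shim, 60 by 40 mm, on the stand below the foot; its two halves are 7.6 and 12.4 mm thick and either may be under the foot. It stays put. Origin: centre of its underside.
- hexkey: Bystander: steel L-shaped hex key, 90 by 30 mm, 6 mm thick, lying on the counter. Origin near the middle of the long leg, underside.
- fob: Bystander: chunky blue plastic override key fob, 76 by 36 by 14 mm. Origin: centre of the fat part's underside.
- knuckle: Bystander: tarnished brass hinge knuckle with one leaf, 43 by 60 by 12 mm. Origin: under the barrel's middle.
There are look-alikes about, which are no part of the job. Several things have the shape of the level; the one meant has the colours described above.

How it is judged:
By the outcome, as a careful person would: the job done as asked, in the order asked, and still so for the second after the job is handed in, while the arm keeps its last pose, push and grip.
It also fails if it takes over 61 s, if anything falls off the work surface, if the arm or the gripper's body presses on something with over 40 N, if the wrist force passes 120 N, or if a joint passes its speed limit or range.

## Robot

A 7-joint arm with a two-finger parallel gripper is mounted at the origin on the work surface. World frame = base frame: x ahead of the robot, y to its left, z up, the work surface at z = 0. Lengths are in m, angles in degrees, forces in N, time in s.
With the tool pointing down it reaches from about 0.4 to 0.925 m from the base axis. Payload 4.1 kg.
Tool frame: the origin (TCP) lies on the centre line of the jaws, within the pads' length; the fingertips stand 25 mm ahead of it and the grasp point (between the pads) lies 6 mm ahead of it; z points along the fingers, y is the line along which they close (so a half turn about z gives the same grasp; the last joint's range is limited). The gripper opens to 85 mm and grips with 20 to 120 N. Pads are 22 mm wide; open, the fingers measure 114 mm over their backs; the gripper's body (76 mm by 85 mm) begins 54 mm behind the grasp point. The pads swing forward as they close: fully open they stand 13 mm farther back than shut.
Start: joints at [-76.031, 22.827, 2.584, 88.041, -1.071, 69.15, -2.905], TCP at [0.218, 0.612, 0.256] pointing down, gripper open.
Joint ranges: [-161.44, 161.44], [-28.35, 127.94], [-78.24, 83.42], [0, 140.83], [-78.03, 258.03], [13.02, 114.36], [-168.23, 168.23]. Speed limits (degrees/s): [147.25, 147.25, 180, 180, 180, 180, 180].

## Interface

Orientations are given as [roll, pitch, yaw] about the fixed x, y, z axes, in that order (R = Rz(yaw) Ry(pitch) Rx(roll)).
In Python, from station import telemetry, camera, manip, finder gives the robot as it stands.
- The arm moves only by the tool play_rows, never from a script. Its argument "series" is text: rows parted by semicolons, each of 7 numbers parted by spaces: the turn, a rotation vector about the tool's x, y, z as a fraction of full scale, then the shift along the tool's x, y, z as a fraction of full scale, then the closure, from 0 (fully open) to 1 (shut). A call has 1 to 12 rows; each row is the pose to reach, as a shift and turn from the pose commanded when the call began, along the tool's axes at that moment; what a row does not reach only later rows make up. Full scale, the value 1, is 600 mm for a shift and 0.5 rad for a turn. A row lasts 1/10 s, in which the tool goes at most 50 mm and 8.59 degrees, less where a joint would pass 70% of its speed; a pose out of reach is approached as far as the arm can. A call with a number of a shift or a turn outside -1 to 1 is refused whole. A call with a gripper value outside its range is refused whole. The fingers move at their own pace and stop on an object; the grip force is fixed at half the most. Time passes only in rows, so rows that repeat a pose let the fingers close. It gives the time, the measured TCP pose, the force, the opening and the grip force at its end, in the units of the state.
- telemetry.state(): the state, without advancing time (a new reading comes with each control period).
- camera(name): name is "side" or "top" or "wrist"; returns a dict with "img" (420x560x3 uint8, red, green, blue), "z_map" (420x560 float32, m along the optical axis (not along the pixel's ray), 0 where there is no reading), "intrinsics" (3x3 intrinsics, pixels), "world_from_camera" (4x4, takes a point from camera to world coordinates). Camera axes: x right, y down, z forward; pixel columns grow to the right and rows downward; lengths in m; the calibration is good to about 2 mm. A picture is of the moment at which its call begins.
- manip.hand_in(): hands the job in; it is judged then, once.
Trained networks look in the newest picture that a camera, given by its name, has taken for a name from the list of things; names that differ only in an ending like _2 or _b are one class to them, and where a whole thing is asked for, a point or a joint stands for the part that bears it (a point fixed in the world has none). Each returns a list of dicts, best first, with "score" (0 to 1); they miss things now and then, are a little off and sometimes report something else, mostly with a low value. They report only what shows in the picture. A call takes as long as a camera call. They do not tell look-alikes from the thing itself.
- finder.recognise(camera, query): "point" ([row, column] in pixels, amid what is visible of it).
- finder.outline_of(camera, query): "pixels" (420x560 bool, what is visible of it) and "point" ([row, column] in pixels, amid what is visible of it).
- finder.landmark_of(camera, query): "point" ([row, column] in pixels: a listed point, or the origin of a listed thing).
The state is a dict: "clock": time; "joints": joint angles; "qd": joint speeds; "effort": joint torques, N m; "ee_pos": TCP position; "tcp_rot": TCP orientation; "ft_force": force on the tool from outside, world axes, zero at the start; "ft_torque": the same for the moment, N m; "gripper_width": finger opening in m; "gripper_force": force on a finger pad.
Only numpy, scipy, OpenCV 4.12 (cv2) and the standard library are available. Lean on these libraries where they do the work, as an engineer would, in place of code of your own. Each camera call takes 0.05 s, during which the arm holds its last target. There are 200 camera calls.

## Working session

There is one attempt and no reset: what is moved stays moved. The work goes in short steps, Python scripts to look and compute and a tool call to move; the robot and the scene stay as the last step left them, time stands still between calls to the robot, and variables do not carry over. Pictures are saved under pics/ and viewed, at most 10 in all, crops included, and the job is handed in when it is done.

Besides the shell and the picture viewer there is one more tool, called after "Call:" as name(argument=value, ...) on one line, values as JSON. play_rows: Moves the arm, as the interface text tells. Shift numbers are shares of 600 mm and turn numbers shares of 0.5 rad, none past 1 either way. Its arguments: {"type":"object","properties":{"series":{"type":"string"}},"required":["series"]}

```bash
mkdir -p pics; ls
cat > h.py <<'E'
import numpy as np, cv2
from station import telemetry, camera, manip, finder
def pw(c,r,col,win=1):
    z=c["z_map"]; p=z[max(0,int(r)-win):int(r)+win+1,max(0,int(col)-win):int(col)+win+1]; p=p[p>0]; d=np.median(p)
    K=c["intrinsics"]; v=np.array([(col-K[0,2])/K[0,0]*d,(r-K[1,2])/K[1,1]*d,d,1])
    return (c["world_from_camera"]@v)[:3]
def cloud(c):
    z=c["z_map"];K=c["intrinsics"]; r,q=np.indices(z.shape)
    P=np.stack([(q-K[0,2])/K[0,0]*z,(r-K[1,2])/K[1,1]*z,z,np.ones_like(z)],-1)@c["world_from_camera"].T
    return P[...,:3]
def save(n,img): cv2.imwrite("pics/"+n+".png",img[...,::-1])
E
python3 - <<'E'
from h import *
s=telemetry.state(); print({k:np.round(v,3) for k,v in s.items()})
a=camera("top"); b=camera("side")
np.savez("first.npz",t=a["img"],s=b["img"])
save("both",np.vstack([a["img"],b["img"]])[:, :][::1])
save("top",a["img"]);save("side",b["img"])
for n,c in(("top",a),("side",b)):
  for q in["level","shelf_top","knob","knob_grip","foot","shim","stand"]:
    for d in finder.landmark_of(n,q)[:5]: print(n,q,round(d["score"],2),np.round(d["point"]),np.round(pw(c,*d["point"]),3))
E
```

```text
pics
{'clock': np.float64(0.0), 'joints': array([-76.031,  22.873,   2.58 ,  88.115,  -1.072,  69.15 ,  -2.906]), 'qd': array([-0.076, -0.006, -0.021, -0.112,  0.07 ,  0.062,  0.007]), 'effort': array([ 0.0000e+00, -4.7514e+01,  1.3650e+00, -2.5421e+01,  1.2000e-02,
        1.0000e-02, -0.0000e+00]), 'ee_pos': array([0.218, 0.612, 0.255]), 'tcp_rot': array([-1.79887e+02,  7.00000e-03,  1.60365e+02]), 'ft_force': array([-0.259, -0.664,  0.344]), 'ft_torque': array([-0.019,  0.003, -0.002]), 'gripper_force': np.float64(0.0), 'gripper_width': np.float64(0.085)}
top level 0.94 [217. 405.] [ 0.51  -0.455  0.035]
top level 0.91 [243. 333.] [ 0.447 -0.278  0.036]
top level 0.88 [297. 442.] [ 0.318 -0.533  0.033]
top level 0.87 [331. 336.] [ 0.241 -0.278  0.037]
top shelf_top 0.61 [196. 192.] [0.556 0.06  0.064]
top knob 0.59 [206. 113.] [0.523 0.231 0.111]
top knob_grip 0.55 [206. 108.] [0.524 0.241 0.116]
top stand 0.68 [206. 174.] [0.532 0.103 0.066]
side level 0.75 [249. 291.] [ 0.429 -0.307  0.034]
side level 0.66 [267. 355.] [ 0.507 -0.476  0.018]
side level 0.66 [282. 235.] [ 0.233 -0.292  0.014]
side level 0.63 [319. 326.] [ 0.285 -0.569  0.033]
side shelf_top 0.85 [184. 242.] [0.554 0.059 0.061]
side shelf_top 0.41 [178. 280.] [ 0.763  0.085 -0.001]
side knob 0.52 [164. 205.] [0.525 0.227 0.086]
side knob_grip 0.71 [160. 204.] [0.525 0.228 0.104]
side stand 0.83 [190. 232.] [0.499 0.041 0.062]
```

View pics/top.png

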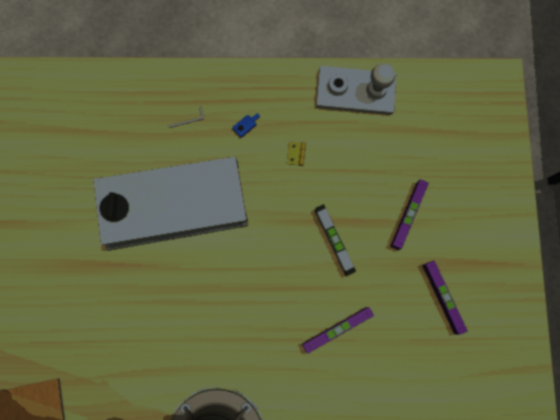

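View pics/side.png

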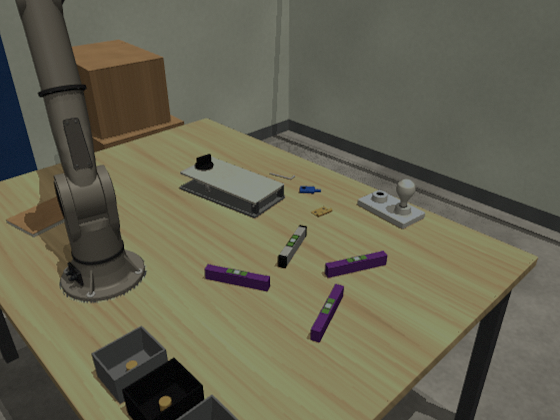

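The top view shows four level-shaped things at (col,row) (405,217) purple, (442,297) purple, (336,331) purple and (333,243) grey with black end caps. The last fits the description. The shelf is at (170,200) and the knob at (114,207). Next I confirm the level in an enlarged crop and measure.

Run:
```python
from h import *
a=camera("top"); P=cloud(a); img=a["img"]
cr=np.clip(img[195:285,305:365].astype(int)*1.6,0,255).astype(np.uint8)
cr2=np.clip(img[150:255,85:255].astype(int)*2,0,255).astype(np.uint8)
A=cv2.resize(cr,None,fx=4,fy=4);B=cv2.resize(cr2,None,fx=3.2,fy=3.2); h=max(A.shape[0],B.shape[0])
f=lambda x:np.pad(x,((0,h-x.shape[0]),(0,0),(0,0)))
save("crop",np.hstack([f(A),f(B)]))
# level
rr,cc=np.indices(img.shape[:2]); m=(rr>195)&(rr<285)&(cc>305)&(cc<365)&(P[...,2]>.025)&(P[...,2]<.05)
xy=P[m][:,:2]; rect=cv2.minAreaRect(xy.astype(np.float32)*1000); print("level",rect,np.median(P[m][:,2]),xy.mean(0))
# shelf plane
m=(rr>150)&(rr<255)&(cc>85)&(cc<255)&(P[...,2]>.04)&(P[...,2]<.2)
rect=cv2.minAreaRect((P[m][:,:2]*1000).astype(np.float32)); print("shelf",rect)
mm=m&(cc>145)&(cc<235)&(P[...,2]<.08); Q=P[mm]
A_=np.c_[Q[:,:2],np.ones(len(Q))]; k=np.linalg.lstsq(A_,Q[:,2],rcond=None)[0]; print("plane",k)
bar=m&(P[...,2]>k[0]*P[...,0]+k[1]*P[...,1]+k[2]+.030); print("bar",bar.sum(),cv2.minAreaRect((P[bar][:,:2]*1000).astype(np.float32)),P[bar][:,2].max())
dk=m&(img.max(2)<60)&~bar; print("disc",cv2.minAreaRect((P[dk][:,:2]*1000).astype(np.float32)))
for x in np.argwhere(m&(cc<150)&(cc>98)&(P[...,2]>.085))[::6]: pass
c=camera("wrist"); 
for q in["level","knob_grip","shelf_top","bubble"]:
  for d in finder.landmark_of("wrist",q)[:3]: print(q,round(d["score"],2),np.round(d["point"]),np.round(pw(c,*d["point"]),3))
```

```text
level ((457.1871032714844, -281.85296630859375), (180.60231018066406, 25.203636169433594), 24.22749137878418) 0.035356349729150915 [ 0.45531214 -0.28177058]
shelf ((549.9034423828125, 113.36534881591797), (162.53805541992188, 344.5984191894531), 9.966014862060547)
plane [-0.00519965  0.03586755  0.0641622 ]
bar 189 ((528.3746337890625, 238.34263610839844), (14.645236015319824, 58.924102783203125), 87.50265502929688) 0.1208975520840907
disc ((529.5740356445312, 106.05757141113281), (66.42823791503906, 332.1809997558594), 1.083884358406067)Traceback (most recent call last):
  File "<stdin>", line 21, in <module>
ValueError: it knows: fob, foot, hexkey, knob, knob_grip, knuckle, level, shelf_top, shim, stand
```

View pics/crop.png

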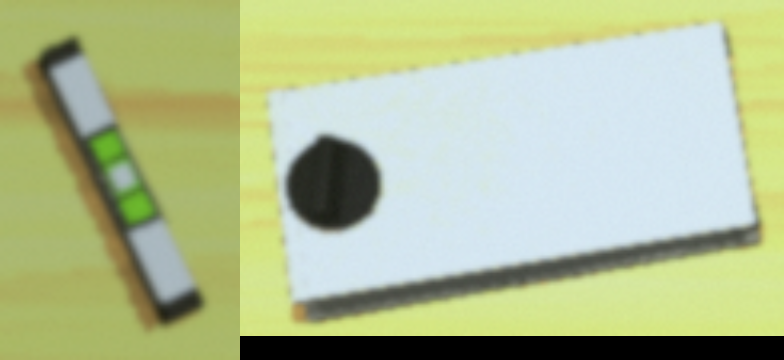

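The crop confirms it: a grey bar with black end caps, a green vial and a pale bubble, centred at top pixel (336,240). The knob's bar runs about along world x. I'll go over there by way of a waypoint.

Add to h.py:
```python
from scipy.spatial.transform import Rotation as R
def plan(p,yaw,tilt=None):
    """row numbers from the present pose to TCP p, tool down with yaw; tilt: world rotvec applied on top"""
    s=telemetry.state(); R0=R.from_euler("xyz",s["tcp_rot"],degrees=True)
    T=R.from_euler("xyz",[180,0,yaw],degrees=True)
    if tilt is not None: T=R.from_rotvec(tilt)*T
    w=(R0.inv()*T).as_rotvec(); d=R0.inv().apply(np.array(p)-s["ee_pos"])
    print("turn",np.round(w/.5,3),"shift",np.round(d/.6,4),"mm",np.round(d*1000,1)); return s
```

```text
(no output)
```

Call:
play_rows(series="0 0 1 -0.7 -0.57 0 0; 0 0 1 -0.7 -0.57 0 0; 0 0 1 -0.7 -0.57 0 0; 0 0 1 -0.7 -0.57 0 0; 0 0 1 -0.7 -0.57 0 0; 0 0 1 -0.7 -0.57 0 0; 0 0 1 -0.7 -0.57 0 0; 0 0 1 -0.7 -0.57 0 0; 0 0 1 -0.7 -0.57 0 0; 0 0 1 -0.7 -0.57 0 0; 0 0 1 -0.7 -0.57 0 0")

```text
clock: 2.15
ee_pos: [0.5003, 0.1461, 0.2568]
tcp_rot: [179.9, 0.0, 131.6]
ft_force: [0.5, 0.4, 0.2]
gripper_width: 0.0855
gripper_force: 0.0
```

Run:
```python
from h import *
s=plan([.457,-.282,.18],24.2); print(s["clock"],s["ee_pos"],s["tcp_rot"],s["joints"])
```

```text
turn [ 3.000e-03 -1.000e-03  3.749e+00] shift [-0.4855 -0.5278  0.1278] mm [-291.3 -316.7   76.7]
2.15 [0.50027688 0.14605994 0.25680161] [1.79939271e+02 3.74281309e-02 1.31603656e+02] [-43.45135122  10.27245835  25.60604866 106.07190871  -4.88069479
  64.65583736  25.48725925]
```

Call:
play_rows(series="0 0 1 -0.4855 -0.5278 0.05 0; 0 0 1 -0.4855 -0.5278 0.05 0; 0 0 1 -0.4855 -0.5278 0.05 0; 0 0 1 -0.4855 -0.5278 0.05 0; 0 0 1 -0.4855 -0.5278 0.05 0; 0 0 1 -0.4855 -0.5278 0.05 0; 0 0 1 -0.4855 -0.5278 0.05 0; 0 0 1 -0.4855 -0.5278 0.05 0; 0 0 1 -0.4855 -0.5278 0.05 0")

```text
clock: 3.05
ee_pos: [0.4552, -0.2833, 0.2266]
tcp_rot: [180.0, 0.1, 102.8]
ft_force: [0.1, 0.6, -0.2]
gripper_width: 0.0853
gripper_force: 0.0
```

Call:
play_rows(series="0 0 1 0 0 0.06 0; 0 0 1 0 0 0.06 0; 0 0 1 0 0 0.06 0; 0 0 1 0 0 0.06 0")

```text
clock: 3.45
ee_pos: [0.4565, -0.2792, 0.19]
tcp_rot: [-180.0, 0.0, 74.2]
ft_force: [-0.2, 0.9, -0.0]
gripper_width: 0.0854
gripper_force: 0.0
```

Call:
play_rows(series="0 0 1 0 0 0 0; 0 0 1 0 0 0 0; 0 0 1 0 0 0 0; 0 0 1 0 0 0 0")

```text
clock: 3.85
ee_pos: [0.4568, -0.279, 0.1903]
tcp_rot: [180.0, 0.0, 45.6]
ft_force: [0.5, 0.6, 0.2]
gripper_width: 0.0857
gripper_force: 0.0
```

Call:
play_rows(series="0 0 0.73 0 0 0 0; 0 0 0.73 0 0 0 0; 0 0 0.73 0 0 0 0; 0 0 0.73 0 0 0 0")

```text
clock: 4.25
ee_pos: [0.4568, -0.279, 0.1902]
tcp_rot: [180.0, 0.0, 24.9]
ft_force: [0.4, 0.7, -0.0]
gripper_width: 0.0856
gripper_force: 0.0
```

Run:
```python
from h import *
s=plan([.457,-.282,.036],24.2); print(s["clock"],s["ee_pos"],s["tcp_rot"],s["joints"])
c=camera("wrist"); save("w1",c["img"]); P=cloud(c)
m=(P[...,2]>.025)&(P[...,2]<.05)&(np.hypot(P[...,0]-.457,P[...,1]+.282)<.12); print(m.sum(),cv2.minAreaRect((P[m][:,:2]*1000).astype(np.float32)),np.median(P[m][:,2]))
for d in finder.landmark_of("wrist","level")[:3]: print(round(d["score"],2),np.round(d["point"]),np.round(pw(c,*d["point"]),3))
```

```text
turn [0.    0.001 0.024] shift [-0.0017  0.0046  0.257 ] mm [ -1.    2.8 154.2]
4.25 [ 0.45678419 -0.27902924  0.19021972] [1.79990412e+02 1.60757379e-02 2.48977018e+01] [-20.73903031  25.97187604  61.58045817 109.23980898 -26.2555909
  60.45476859 -13.21591707]
5233 ((458.1592712402344, -283.3857116699219), (180.27389526367188, 24.007219314575195), 24.126489639282227) 0.03479610579179293
0.78 [194. 278.] [ 0.465 -0.277  0.036]
0.65 [218. 469.] [ 0.518 -0.456  0.017]
0.55 [358. 204.] [ 0.256 -0.284  0.014]
```

View pics/w1.png

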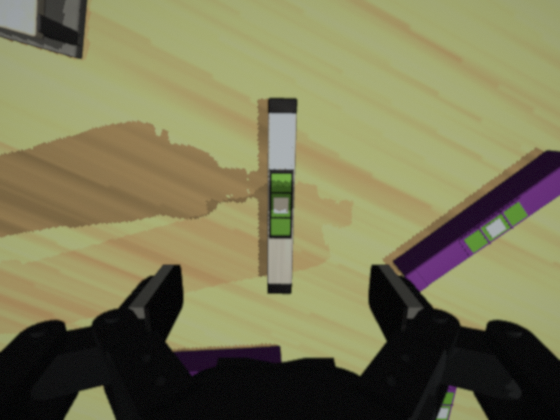

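The wrist view shows the grey level upright between the fingers, spanning rows 98–293 at col 282, with nothing in the way. Grasp it.

Call:
play_rows(series="0 0 0.024 -0.001 0.006 0.08 0; 0 0 0.024 -0.001 0.006 0.15 0; 0 0 0.024 -0.001 0.006 0.21 0; 0 0 0.024 -0.001 0.006 0.24 0; 0 0 0.024 -0.001 0.006 0.257 0; 0 0 0.024 -0.001 0.006 0.257 0; 0 0 0.024 -0.001 0.006 0.257 1; 0 0 0.024 -0.001 0.006 0.257 1; 0 0 0.024 -0.001 0.006 0.257 1; 0 0 0.024 -0.001 0.006 0.257 1; 0 0 0.024 -0.001 0.006 0.257 1; 0 0 0.024 -0.001 0.006 0.257 1")

```text
clock: 5.55
ee_pos: [0.4582, -0.2831, 0.0369]
tcp_rot: [179.9, -0.1, 24.2]
ft_force: [-0.3, 0.1, 6.2]
gripper_width: 0.023
gripper_force: 60.0
```

Call:
play_rows(series="0 0 0 0 0 0 1; 0 0 0 0 0 0 1; 0 0 0 0 0 0 1; 0 0 0 0 0 -0.05 1; 0 0 0 0 0 -0.12 1; 0 0 0 0 0 -0.2 1; 0 0 0 0 0 -0.2 1")

```text
clock: 6.25
ee_pos: [0.4602, -0.2855, 0.1612]
tcp_rot: [179.5, -0.4, 24.2]
ft_force: [0.9, -0.2, -1.1]
gripper_width: 0.0231
gripper_force: 59.6
```

Run:
```python
from h import *
s=plan([.5586,.0641,.16],100); print(s["clock"],s["ee_pos"],s["tcp_rot"],s["joints"],s["gripper_width"],s["gripper_force"])
```

```text
turn [ 0.022 -0.    -2.647] shift [ 0.388  -0.4645  0.0008] mm [ 232.8 -278.7    0.5]
6.25 [ 0.46023936 -0.28545958  0.16118343] [179.53786844  -0.37638341  24.15764554] [-18.07168795  28.34108046  59.28505717 110.45051501 -29.20870893
  57.1484403  -11.32626011] 0.02310098410299091 59.622536301612854
```

Call:
play_rows(series="0 0 -0.9 0.388 -0.4645 0 1; 0 0 -0.9 0.388 -0.4645 0 1; 0 0 -0.9 0.388 -0.4645 0 1; 0 0 -0.9 0.388 -0.4645 0 1; 0 0 -0.9 0.388 -0.4645 0 1; 0 0 -0.9 0.388 -0.4645 0 1; 0 0 -0.9 0.388 -0.4645 0 1; 0 0 -0.9 0.388 -0.4645 0 1; 0 0 -0.9 0.388 -0.4645 0 1")

```text
clock: 7.15
ee_pos: [0.5554, 0.0706, 0.1546]
tcp_rot: [-179.9, 0.1, 50.3]
ft_force: [0.2, -0.5, -2.3]
gripper_width: 0.0228
gripper_force: 59.7
```

Call:
play_rows(series="0 0 -0.9 0 0 0 1; 0 0 -0.9 0 0 0 1; 0 0 -0.9 0 0 0 1; 0 0 -0.9 0 0 0 1")

```text
clock: 7.55
ee_pos: [0.5548, 0.0642, 0.1557]
tcp_rot: [-179.9, 0.0, 75.5]
ft_force: [1.1, -1.0, -3.0]
gripper_width: 0.0226
gripper_force: 59.7
```

Call:
play_rows(series="0 0 -0.85 0 0 0 1; 0 0 -0.85 0 0 0 1; 0 0 -0.85 0 0 0 1; 0 0 -0.85 0 0 0 1")

```text
clock: 7.95
ee_pos: [0.5552, 0.0651, 0.1557]
tcp_rot: [-179.9, -0.0, 99.8]
ft_force: [-0.5, 0.4, -2.0]
gripper_width: 0.023
gripper_force: 59.7
```

Run:
```python
from h import *
u=np.array([np.cos(np.radians(100)),np.sin(np.radians(100)),0]); ax=np.cross([0,0,1.],u)
# raise +u end: rotate about u x z
tilt=np.cross(u,[0,0,1.])*0.034
s=plan([.5586,.0641,.1],100,tilt); print(s["clock"],s["ee_pos"],s["tcp_rot"],s["joints"],s["gripper_width"])
c=camera("side"); save("s2",cv2.resize(np.clip(c["img"][110:240,150:350].astype(int)*1.6,0,255).astype(np.uint8),None,fx=3.5,fy=3.5))
a=camera("top"); P=cloud(a); rr,cc=np.indices(P.shape[:2])
c=camera("wrist"); Q=cloud(c); k=(Q[...,2]>.05)&(Q[...,2]<.075)&(np.abs(Q[...,0]-.55)<.15)&(np.abs(Q[...,1]-.1)<.25); q=Q[k]
print(np.linalg.lstsq(np.c_[q[:,:2]-[.5586,.0641],np.ones(len(q))],q[:,2],rcond=None)[0],len(q))
```

```text
turn [-0.002  0.068 -0.008] shift [-0.0026  0.0054  0.0929] mm [-1.6  3.3 55.7]
7.95 [0.55516969 0.06510597 0.15574642] [-1.79946028e+02 -4.66447062e-04  9.97801807e+01] [-42.11212013  23.76365448  39.39781258 107.69322649 -18.19671866
  54.96535344  15.30132092] 0.023001303146976224
[-0.00569321  0.03458748  0.0625027 ] 55933
```

View pics/s2.png

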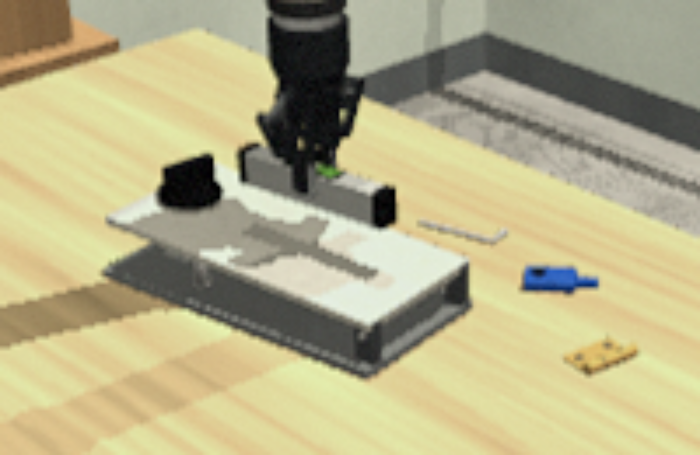

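The level hangs flat over the shelf, along its long side, in side-crop pixels (240–395, 150–220). The board below it is clear. Lower it with the shelf's tilt.

Call:
play_rows(series="0 0.068 -0.008 -0.003 0.005 0.05 1; 0 0.068 -0.008 -0.003 0.005 0.08 1; 0 0.068 -0.008 -0.003 0.005 0.084 1; 0 0.068 -0.008 -0.003 0.005 0.087 1; 0 0.068 -0.008 -0.003 0.005 0.09 1; 0 0.068 -0.008 -0.003 0.005 0.092 1; 0 0.068 -0.008 -0.003 0.005 0.092 1; 0 0.068 -0.008 -0.003 0.005 0.092 1")

```text
clock: 8.9
ee_pos: [0.5594, 0.0658, 0.1014]
tcp_rot: [179.9, -2.0, 100.3]
ft_force: [0.2, 0.7, -1.5]
gripper_width: 0.023
gripper_force: 59.7
```

Not in contact yet (no change in force); lower in small steps.

Call:
play_rows(series="0 0 0 0 0 0.0015 1; 0 0 0 0 0 0.003 1; 0 0 0 0 0 0.003 1")

```text
clock: 9.2
ee_pos: [0.5594, 0.0657, 0.1009]
tcp_rot: [180.0, -2.0, 100.3]
ft_force: [-3.8, -0.3, 9.5]
gripper_width: 0.0226
gripper_force: 61.4
```

Call:
play_rows(series="0 0 0 0 0 0.0015 1; 0 0 0 0 0 0.003 1; 0 0 0 0 0 0.003 1")

```text
clock: 9.5
ee_pos: [0.5594, 0.066, 0.1]
tcp_rot: [180.0, -2.1, 100.3]
ft_force: [-6.8, 0.6, 17.9]
gripper_width: 0.0231
gripper_force: 62.4
```

Call:
play_rows(series="0 0 0 0 0 -0.003 1; 0 0 0 0 0 -0.004 1; 0 0 0 0 0 -0.004 0; 0 0 0 0 0 -0.004 0; 0 0 0 0 0 -0.004 0; 0 0 0 0 0 -0.004 0; 0 0 0 0 0 -0.004 0; 0 0 0 0 0 -0.03 0; 0 0 0 0 0 -0.1 0; 0 0 0 0 0 -0.16 0; 0 0 0 0 0 -0.16 0")

```text
clock: 10.6
ee_pos: [0.5635, 0.0619, 0.1994]
tcp_rot: [179.4, -2.0, 100.3]
ft_force: [-1.2, -0.6, 0.2]
gripper_width: 0.0856
gripper_force: 0.0
```

Run:
```python
from h import *
s=telemetry.state(); print(s["clock"],s["ee_pos"],s["tcp_rot"],s["joints"],s["gripper_width"])
w=camera("wrist"); save("w3",w["img"])
a=camera("top")
for n,c in(("wrist",w),("top",a)):
  P=cloud(c); h=P[...,2]-(.0632-.0057*(P[...,0]-.5586)+.0347*(P[...,1]-.0641))
  near=np.hypot(P[...,0]-.5586,P[...,1]-.0641)<.115
  m=near&(h>.026)&(h<.045); print(n,m.sum(),cv2.minAreaRect((P[m][:,:2]*1000).astype(np.float32)),np.median(h[m]))
  b=(np.hypot(P[...,0]-.528,P[...,1]-.24)<.05)&(h>.034)&(h<.055); print("bar",b.sum(),cv2.minAreaRect((P[b][:,:2]*1000).astype(np.float32)),np.median(P[b][:,2]))
```

```text
10.6 [0.56349317 0.06186207 0.19943446] [179.35208388  -1.97291146 100.28151132] [-41.31749045  21.08405414  40.13244819 104.62111312 -17.94691872
  59.8001536   16.29265513] 0.08559539147669865
wrist 7898 ((559.2407836914062, 65.781005859375), (24.070682525634766, 179.85964965820312), 10.304816246032715) 0.03562612404232664
bar 0 ((0.0, 0.0), (0.0, 0.0), 0.0) nan
top 497 ((561.19921875, 49.33290481567383), (25.730445861816406, 145.28883361816406), 10.291425704956055) 0.03620548649727917
bar 0 ((0.0, 0.0), (0.0, 0.0), 0.0) nan
  return _methods._mean(a, axis=axis, dtype=dtype,
  ret = ret.dtype.type(ret / rcount)
```

View pics/w3.png

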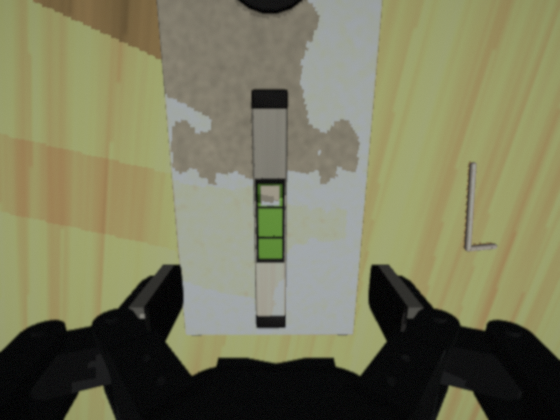

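The level lies flat on the shelf at (559,66) mm, aligned with the board. The bubble is at the knob end (wrist pixel (270,195)), as expected with the shelf unpressed. Next, go above the knob.

Run:
```python
from h import *
plan([.528,.2395,.2],177.5)
```

```text
turn [ 0.052 -0.055 -2.694] shift [ 2.999e-01 -1.000e-04  1.900e-03] mm [ 1.8e+02 -1.0e-01  1.1e+00]
```

Call:
play_rows(series="0 -0.068 -0.9 0.3 0 0 0; 0 -0.068 -0.9 0.3 0 0 0; 0 -0.068 -0.9 0.3 0 0 0; 0 -0.068 -0.9 0.3 0 0 0; 0 -0.068 -0.9 0.3 0 0 0")

```text
clock: 11.2
ee_pos: [0.5245, 0.2463, 0.1979]
tcp_rot: [179.7, -0.1, 126.7]
ft_force: [-0.2, -0.2, -1.1]
gripper_width: 0.0854
gripper_force: 0.0
```

Call:
play_rows(series="0 0 -0.9 0 0 0 0; 0 0 -0.9 0 0 0 0; 0 0 -0.9 0 0 0 0; 0 0 -0.9 0 0 0 0")

```text
clock: 11.6
ee_pos: [0.5269, 0.2381, 0.1984]
tcp_rot: [179.8, 0.2, 151.8]
ft_force: [-0.2, 0.1, -0.4]
gripper_width: 0.085
gripper_force: 0.0
```

Call:
play_rows(series="0 0 -0.9 0 0 0 0; 0 0 -0.9 0 0 0 0; 0 0 -0.9 0 0 0 0; 0 0 -0.9 0 0 0 0")

```text
clock: 12.0
ee_pos: [0.5272, 0.2385, 0.1988]
tcp_rot: [179.9, 0.3, 177.4]
ft_force: [-0.6, 0.0, 0.0]
gripper_width: 0.0852
gripper_force: 0.0
```

Run:
```python
from h import *
s=telemetry.state(); print(s["clock"],s["ee_pos"],s["tcp_rot"],s["joints"])
c=camera("wrist"); save("w4",c["img"]); P=cloud(c)
near=np.hypot(P[...,0]-.528,P[...,1]-.24)<.06
zt=np.percentile(P[near][:,2],[50,80,97]); print(zt)
b=near&(P[...,2]>.102)&(P[...,2]<.13); r=cv2.minAreaRect((P[b][:,:2]*1000).astype(np.float32)); print(b.sum(),r,np.median(P[b][:,2]))
d=near&(P[...,2]>.078)&(P[...,2]<.088); print("disc",cv2.minAreaRect((P[d][:,:2]*1000).astype(np.float32)),np.median(P[d][:,2]))
for d in finder.landmark_of("wrist","knob_grip")[:3]: print(round(d["score"],2),np.round(d["point"]),np.round(pw(c,*d["point"]),3))
```

```text
12.0 [0.52716455 0.23854494 0.19877348] [179.8823731    0.34244243 177.41886892] [-46.01926313  19.3692231   21.70706663 102.63534954  -8.14598921
  59.17251527  66.13539097]
[0.2386572  0.25888786 0.26939358]
1619 ((527.847900390625, 237.61399841308594), (13.57938003540039, 57.970787048339844), 87.69761657714844) 0.11248934343649467
disc ((527.3865356445312, 239.32366943359375), (66.78512573242188, 65.9011459350586), 85.4483413696289) 0.08081177759277261
0.83 [226. 278.] [0.524 0.24  0.113]
```

View pics/w4.png

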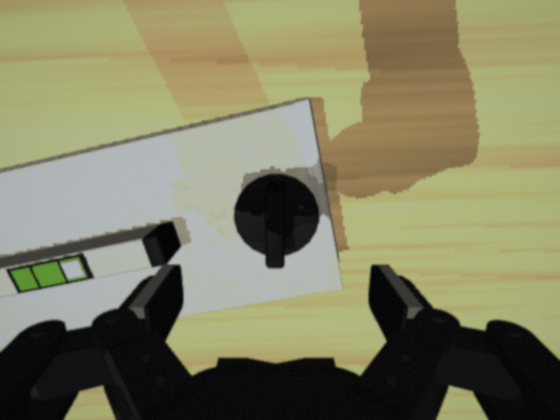

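The wrist view shows the knob at (277,215), its bar between and parallel to the pads, and the level's vial at lower left with the bubble at (75,268). Go down and grip the bar.

Call:
play_rows(series="0 0 0 -0.001 0 0.06 0; 0 0 0 -0.001 0 0.11 0; 0 0 0 -0.001 0 0.14 0; 0 0 0 -0.001 0 0.153 0; 0 0 0 -0.001 0 0.153 0; 0 0 0 -0.001 0 0.153 1; 0 0 0 -0.001 0 0.153 1; 0 0 0 -0.001 0 0.153 1; 0 0 0 -0.001 0 0.153 1; 0 0 0 -0.001 0 0.153 1; 0 0 0 -0.001 0 0.153 1; 0 0 0 -0.001 0 0.153 1")

```text
clock: 13.3
ee_pos: [0.5289, 0.2387, 0.1077]
tcp_rot: [179.9, 0.4, 177.6]
ft_force: [0.3, -3.7, 1.1]
gripper_width: 0.0133
gripper_force: 61.2
```

Call:
play_rows(series="0 0 0 0 0 0 1; 0 0 0 0 0 0.005 1; 0 0 0 0 0 0.01 1; 0 0 0 0 0 0.01 1")

```text
clock: 13.7
ee_pos: [0.5287, 0.2393, 0.1015]
tcp_rot: [179.9, 0.4, 177.7]
ft_force: [-2.3, -4.6, 5.1]
gripper_width: 0.0129
gripper_force: 61.6
```

Call:
play_rows(series="0 0 0 0 0 0.003 1; 0 0 0 0 0 0.006 1; 0 0 0 0 0 0.006 1")

```text
clock: 14.0
ee_pos: [0.5287, 0.2396, 0.0983]
tcp_rot: [179.9, 0.4, 177.7]
ft_force: [-2.1, -3.1, 5.6]
gripper_width: 0.013
gripper_force: 62.0
```

Call:
play_rows(series="0 0 0 0 0 0.003 1; 0 0 0 0 0 0.006 1; 0 0 0 0 0 0.006 1")

```text
clock: 14.3
ee_pos: [0.5287, 0.2398, 0.0959]
tcp_rot: [179.9, 0.4, 177.7]
ft_force: [-3.8, -3.7, 13.9]
gripper_width: 0.0131
gripper_force: 63.3
```

```bash
cat >> h.py <<'E'
def vial():
    """bubble's place along u (towards the knob) from the vial's middle, from the wrist picture and a plane at vial height"""
    c=camera("wrist"); im=cv2.cvtColor(c["img"],cv2.COLOR_RGB2HSV); P=cloud(c)
    near=(np.hypot(P[...,0]-.559,P[...,1]-.066)<.07)&(P[...,2]>.08)&(P[...,2]<.12)
    u=np.array([-np.sin(np.radians(10.3)),np.cos(np.radians(10.3))])
    s=((P[...,:2]-[.559,.066])@u)*1000; t=(P[...,:2]-[.559,.066])@[u[1],-u[0]]*1000
    return c,im,near,s,t
E
python3 - <<'E'
from h import *
c,im,near,s,t=vial()
r=np.argwhere(near); print(len(r), r.min(0) if len(r) else 0, r.max(0) if len(r) else 0)
r0,c0=r.min(0);r1,c1=r.max(0)
save("v1",cv2.resize(np.clip(c["img"][r0:r1+1,c0:c1+1]*1.0*1.5,0,255).astype(np.uint8),None,fx=4,fy=4))
for k in range(-34,35,2):
    m=near&(np.abs(s-k)<1)&(np.abs(t)<5)
    if m.sum(): print(k,m.sum(),np.median(im[m],0),np.round(np.median(c["img"][m],0)))
E
```

```text
2435 [301   0] [369  52]
```

Call:
play_rows(series="0 0 0 0 0 0.0015 1; 0 0 0 0 0 0.0015 1")

```text
clock: 14.55
ee_pos: [0.5287, 0.2399, 0.0958]
tcp_rot: [179.8, 0.4, 177.7]
ft_force: [-5.5, -4.1, 19.6]
gripper_width: 0.013
gripper_force: 63.9
```

Run:
```python
from h import *
w=camera("wrist");a=camera("top");b=camera("side")
f=lambda x,h,k:cv2.resize(np.clip(x*1.6,0,255).astype(np.uint8),(k,h),interpolation=cv2.INTER_CUBIC)
save("m1",np.hstack([f(w["img"][270:400,0:90],400,277),f(a["img"][165:225,150:245],400//2*1,316)[:0].reshape(0,316,3) if 0 else f(a["img"][165:225,160:220],400,400)[:, :260],f(b["img"][150:215,215:275],400,260)]))
```

```text
(no output)
```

View pics/m1.png

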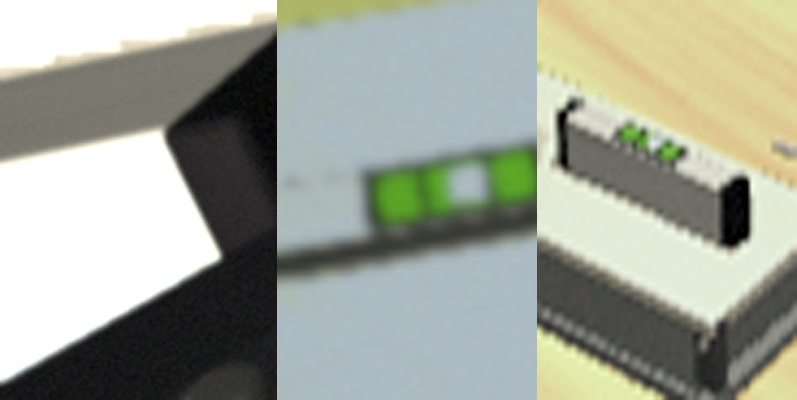

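The foot is on the shim (19.6 N). In the top crop the bubble has moved to the hinge-side line at (468,185), so the knob end is too low. Let it settle, then measure along the level.

Call:
play_rows(series="0 0 0 0 0 0 1; 0 0 0 0 0 0 1; 0 0 0 0 0 0 1; 0 0 0 0 0 0 1; 0 0 0 0 0 0 1; 0 0 0 0 0 0 1; 0 0 0 0 0 0 1; 0 0 0 0 0 0 1; 0 0 0 0 0 0 1; 0 0 0 0 0 0 1; 0 0 0 0 0 0 1; 0 0 0 0 0 0 1")

```text
clock: 15.9
ee_pos: [0.5287, 0.2398, 0.0958]
tcp_rot: [179.8, 0.4, 177.7]
ft_force: [-6.3, -4.1, 19.0]
gripper_width: 0.0132
gripper_force: 63.9
```

```bash
cat >> h.py <<'E'
def bubble(show=False):
    c=camera("top"); K=c["intrinsics"]; T=np.linalg.inv(c["world_from_camera"])
    u=np.array([-np.sin(np.radians(10.3)),np.cos(np.radians(10.3))]); v=np.array([u[1],-u[0]])
    s=np.arange(-100,100.5,.5)/1000; t=np.arange(-4,4.1,1)/1000
    S,V=np.meshgrid(s,t); XY=np.array([.5592,.0658])+S[...,None]*u+V[...,None]*v
    W=np.c_[XY.reshape(-1,2),np.full(S.size,.0955),np.ones(S.size)]@T.T
    px=(W[:,:2]/W[:,2:3]*[K[0,0],K[1,1]]+[K[0,2],K[1,2]]).astype(np.float32).reshape(S.shape+(2,))
    I=cv2.remap(c["img"],px[...,0],px[...,1],cv2.INTER_LINEAR).astype(float).mean(0)
    s=s*1000; g=I[:,1]-I[:,2]           # green minus blue: high in vial, ~0 on bubble and metal
    h=g.max()/2; ons=np.where(g>h)[0]; lo,hi=s[ons[0]],s[ons[-1]]
    ins=(s>lo+2)&(s<hi-2); wt=np.clip(h-g,0,None)*ins*(I[:,2]>.5*I[:,2].max()); print("vial",lo,hi,"bubble towards knob mm",round((wt*s).sum()/max(wt.sum(),1e-6)-(lo+hi)/2,1))
    if show: print([(int(a),int(b),int(d)) for a,b,d in zip(s[::4],g[::4],I[::4,2]) if abs(a)<50])
E
python3 - <<'E'
from h import *
bubble(True); s=telemetry.state(); print(s["clock"],s["ft_force"],s["ft_torque"],s["ee_pos"],s["joints"])
E
```

```text
vial -25.5 30.5 bubble towards knob mm -11.0
[(-48, -5, 122), (-46, -5, 122), (-44, -5, 122), (-42, -5, 122), (-40, -5, 122), (-38, -5, 122), (-36, -4, 121), (-34, -4, 119), (-32, -3, 108), (-30, 0, 85), (-28, 10, 56), (-26, 32, 33), (-24, 57, 25), (-22, 72, 25), (-20, 73, 29), (-18, 60, 43), (-16, 38, 66), (-14, 16, 90), (-12, 3, 100), (-10, -1, 96), (-8, -1, 92), (-6, 0, 101), (-4, 8, 100), (-2, 25, 84), (0, 48, 58), (2, 68, 35), (4, 75, 26), (6, 77, 25), (8, 77, 24), (10, 73, 24), (12, 64, 24), (14, 56, 23), (16, 59, 23), (18, 69, 24), (20, 76, 24), (22, 77, 24), (24, 77, 24), (26, 75, 24), (28, 68, 24), (30, 51, 26), (32, 24, 37), (34, 6, 62), (36, 1, 91), (38, 0, 108), (40, 0, 115), (42, 0, 115), (44, 0, 116), (46, 1, 115), (48, 0, 116)]
15.95 [-7.92349384 -3.40221216 19.2037436 ] [-1.74906689  1.06680242 -0.12076119] [0.52871662 0.23982402 0.09574846] [-43.97125614  26.68795203  19.59259918 107.33114763 -11.7299212
  47.53034005  69.31450235]
```

Bubble is 11 mm towards the hinge, so about 0.85 rad clockwise (positive about the tool's z), while easing the commanded height by the 2 mm the end rises.

Call:
play_rows(series="0 0 0.15 0 0 -0.0003 1; 0 0 0.3 0 0 -0.0006 1; 0 0 0.45 0 0 -0.0009 1; 0 0 0.6 0 0 -0.0012 1; 0 0 0.75 0 0 -0.0015 1; 0 0 0.9 0 0 -0.0018 1; 0 0 0.9 0 0 -0.0018 1")

```text
clock: 16.65
ee_pos: [0.5287, 0.2397, 0.0968]
tcp_rot: [179.7, 0.3, 151.9]
ft_force: [-6.8, -4.0, 20.3]
gripper_width: 0.0135
gripper_force: 64.0
```

Call:
play_rows(series="0 0 0.15 0 0 -0.0003 1; 0 0 0.3 0 0 -0.0006 1; 0 0 0.45 0 0 -0.0009 1; 0 0 0.55 0 0 -0.0012 1; 0 0 0.55 0 0 -0.0012 1; 0 0 0.55 0 0 -0.0012 1; 0 0 0.55 0 0 -0.0012 1; 0 0 0.55 0 0 -0.0012 1; 0 0 0.55 0 0 -0.0012 1; 0 0 0.55 0 0 -0.0012 1; 0 0 0.55 0 0 -0.0012 1; 0 0 0.55 0 0 -0.0012 1")

```text
clock: 17.85
ee_pos: [0.5287, 0.2397, 0.0975]
tcp_rot: [179.7, 0.1, 136.2]
ft_force: [-6.2, -5.1, 20.3]
gripper_width: 0.0129
gripper_force: 64.0
```

Call:
play_rows(series="0 0 0 0 0 0 1; 0 0 0 0 0 0 1; 0 0 0 0 0 0 1; 0 0 0 0 0 0 1; 0 0 0 0 0 0 1; 0 0 0 0 0 0 1; 0 0 0 0 0 0 1; 0 0 0 0 0 0 1; 0 0 0 0 0 0 1; 0 0 0 0 0 0 1")

```text
clock: 18.85
ee_pos: [0.5286, 0.2397, 0.0975]
tcp_rot: [179.7, 0.1, 136.2]
ft_force: [-6.9, -3.3, 19.9]
gripper_width: 0.0129
gripper_force: 64.0
```

Run:
```python
from h import *
bubble(True); s=telemetry.state(); print(s["clock"],s["ft_force"],s["ft_torque"],s["ee_pos"],s["tcp_rot"],s["joints"])
```

```text
vial -25.5 30.5 bubble towards knob mm -2.5
[(-48, -5, 122), (-46, -5, 122), (-44, -5, 122), (-42, -4, 122), (-40, -5, 122), (-38, -5, 122), (-36, -4, 121), (-34, -4, 118), (-32, -4, 107), (-30, 0, 84), (-28, 11, 54), (-26, 35, 32), (-24, 60, 25), (-22, 73, 25), (-20, 77, 25), (-18, 78, 25), (-16, 78, 24), (-14, 75, 25), (-12, 68, 27), (-10, 52, 35), (-8, 29, 58), (-6, 12, 88), (-4, 2, 107), (-2, -1, 115), (0, -2, 116), (2, -1, 115), (4, 1, 111), (6, 13, 96), (8, 35, 70), (10, 53, 43), (12, 57, 27), (14, 52, 22), (16, 57, 23), (18, 70, 24), (20, 75, 25), (22, 77, 24), (24, 77, 24), (26, 76, 24), (28, 68, 24), (30, 51, 27), (32, 24, 37), (34, 6, 63), (36, 1, 92), (38, 0, 109), (40, 0, 115), (42, 0, 116), (44, 0, 116), (46, 0, 116), (48, 0, 116)]
18.9 [-5.95001347 -3.49102775 19.38831789] [-1.75286076  1.45999638 -0.07586538] [0.52864634 0.23967434 0.09748905] [1.79658712e+02 1.41433709e-01 1.36183475e+02] [-51.62267733  28.34600111  29.78646211 107.46443117 -18.33024344
  48.55068196  33.57839015]
```

Call:
play_rows(series="0 0 0.15 0 0 -0.0003 1; 0 0 0.3 0 0 -0.0006 1; 0 0 0.42 0 0 -0.0008 1; 0 0 0.42 0 0 -0.0008 1; 0 0 0.42 0 0 -0.0008 1; 0 0 0.42 0 0 -0.0008 1; 0 0 0.42 0 0 -0.0008 1; 0 0 0.42 0 0 -0.0008 1; 0 0 0.42 0 0 -0.0008 1; 0 0 0.42 0 0 -0.0008 1; 0 0 0.42 0 0 -0.0008 1; 0 0 0.42 0 0 -0.0008 1")

```text
clock: 20.1
ee_pos: [0.5286, 0.2396, 0.098]
tcp_rot: [179.6, 0.1, 124.1]
ft_force: [-6.8, -4.8, 20.8]
gripper_width: 0.0134
gripper_force: 64.1
```

Call:
play_rows(series="0 0 0 0 0 0 1; 0 0 0 0 0 0 1; 0 0 0 0 0 0 1; 0 0 0 0 0 0 1; 0 0 0 0 0 0 1; 0 0 0 0 0 0 1; 0 0 0 0 0 0 1; 0 0 0 0 0 0 1; 0 0 0 0 0 0 1; 0 0 0 0 0 0 1")

```text
clock: 21.1
ee_pos: [0.5286, 0.2396, 0.098]
tcp_rot: [179.6, 0.1, 124.1]
ft_force: [-7.4, -4.6, 20.1]
gripper_width: 0.013
gripper_force: 64.1
```

Run:
```python
from h import *
bubble(); s=telemetry.state(); print(s["clock"],s["ft_force"],s["ee_pos"],s["tcp_rot"])
a=camera("top"); b=camera("side")
f=lambda x:cv2.resize(np.clip(x*1.6,0,255).astype(np.uint8),(390,390),interpolation=cv2.INTER_CUBIC)
save("fin",np.hstack([f(a["img"][165:225,165:225]),f(b["img"][110:220,190:300])]))
```

```text
vial -25.5 30.5 bubble towards knob mm 0.5
21.15 [-6.81164178 -4.67838418 20.2172117 ] [0.52861491 0.23961466 0.09797002] [1.79645899e+02 5.78516078e-02 1.24148957e+02]
```

View pics/fin.png

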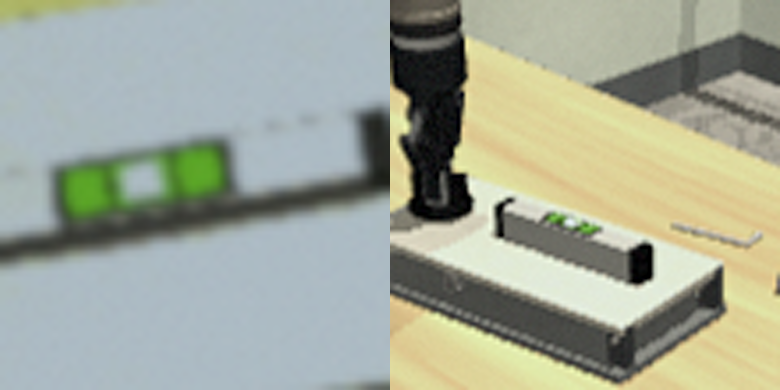

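The bubble at (142,182) in the top crop sits midway between the lines. The knob is held down at 20 N.

```bash
python3 -c "
from station import manip; print(manip.hand_in())"
```

```text
the job is handed in; nothing more can be done
None
```

The job is handed in: the level lies along the shelf, the knob is held down at about 20 N with its foot on the shim, and the bubble is centred to within about 0.5 mm by the top camera.

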